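Hold a stirrer control unit against its sprung mounting bracket

TASK

Pick up the green stirrer control unit, stand it on the foot of the blue mounting bracket with its metal flange towards the two spring plungers and the flange's ends level with the ends of the blue plate, and push it squarely onto both plungers until they are in about half-way, so that their red bands have just gone into the plate (a steady push of about 10 N in all). Finish while still holding it pressed like that, so that a colleague can put in the screws: do not let go. Never ram the plungers in to their stops, and leave the bottle, the cork ring, the mortar and the screwdriver where they are.

Things in the scene. Friction and masses are not known exactly. Their poses are not given: they have to be found in the camera images.
- unit: the control unit as a whole (loose, 0.3 to 0.65 kg): green housing with a grey aluminium flange closing its +y side; white knobs (10 mm proud) and a dark display on its -y side. It starts standing on the bench, flange within about 35 degrees of world +y. Origin at the centre of the housing's underside; z up
- unit_mid (a point): centre of the green housing, half-way up (30 mm above its underside), same axes as unit. Housing 60 mm wide (x), 70 mm deep (y), 60 mm high (z); grip it across its 60 mm width (x). The flange on its +y side is 130 mm wide (x), 8 mm thick (y), 60 mm high: it sticks out 35 mm beyond the housing at either end
- unit_face (a point): centre of the flange's outer face, 43 mm from unit_mid along the unit's +y; same axes. The plungers bear on this flat face
- bracket: mounting bracket fixed to the bench; origin at bench level under it, z up; push along its +y. Dark foot plate x -80 to 80, y -75 to 85 mm, top at z = 12 mm (a unit standing on it has unit_mid at z = 42). Blue upright plate x -65 to 65, front face at y = 65, top at z = 72 mm; plungers stick out of that face towards -y at z = 42. Unit right: unit_face at bracket x = 0, axes parallel
- plunger_near (a joint): spring plunger at bracket x = -35 mm, 18 mm thick, flat tip at bracket y = 43 mm when free. Value: how far it is pushed in, m: 0 free (22 mm stick out), 0.020 at its stop. Spring 500 N/m: 5 N at half-way (10 mm), so 10 N for both; springs back if let go. Its first 12 mm are white; the 10 mm next to the plate is a red band, just hidden at 10 mm
- plunger_far (a joint): the other spring plunger, at bracket x = +35 mm; otherwise like plunger_near
- reagent_bottle: amber bottle with a blue cap, 60 mm across, 140 mm tall, a bystander; origin at the centre of its underside
- cork_ring: cork ring 100 mm across, 28 mm tall, a bystander; origin at the centre of its underside
- mortar: white ceramic mortar bowl 90 mm across, 50 mm tall, a bystander; origin at the centre of its underside
- screwdriver: screwdriver lying on the bench behind the bracket's plate, a bystander; origin at its underside
There are look-alikes about, which are no part of the job. Several things look just like the unit: the one meant starts farthest from the robot's base.

How it is judged:
At the end, for the whole second after the job is handed in: The unit stands on the foot plate (base within about 7 mm of it), upright and square to the bracket within 0.09 rad, centred on the plate within 8 mm, the robot still bearing on it; its flange face holds both plungers steadily 6 to 14 mm in (3 to 7 N each) (value of joint plunger_near between 0.006 and 0.014 m and value of joint plunger_far between 0.006 and 0.014 m and x of unit_face in the frame of bracket between -0.008 and 0.008 m and y of unit_face in the frame of bracket between 0.047 and 0.059 m and z of unit_mid in the frame of bracket between 0.034 and 0.049 m and angle between the y axis of unit_mid and the y axis of bracket, either way round below 0.09 rad and angle between unit_mid's own z axis and vertical below 0.09 rad and velocity of joint plunger_near between -0.01 and 0.01 m/s and velocity of joint plunger_far between -0.01 and 0.01 m/s and (contact force between unit and the fingers above 2 N or contact force between unit and the arm above 2 N)); the arm keeps its last pose, push and grip.
It fails at once if a plunger is rammed in to its stop (more than 18.5 mm) (value of joint any of plunger_near, plunger_far above 0.0185 m).
It fails at once if the bottle, cork ring, mortar or screwdriver is moved more than 30 mm or the bottle knocked over (distance of any of reagent_bottle, cork_ring, mortar, screwdriver from where it was at the start of the episode above 0.03 m or angle between reagent_bottle's own z axis and vertical above 0.5 rad).
It also fails if it takes over 32 s, if anything falls off the work surface, if the arm or the gripper's body presses on something with over 40 N, if the wrist force passes 120 N, or if a joint passes its speed limit or range.

ROBOT

A 6-joint arm with a two-finger parallel gripper is mounted at the origin on the work surface. World frame = base frame: x ahead of the robot, y to its left, z up, the work surface at z = 0. Lengths are in m, angles in rad, forces in N, time in s.
With the tool pointing down it reaches from about 0.35 to 0.775 m from the base axis. Payload 7.3 kg.
Tool frame: the origin (TCP) lies on the centre line of the jaws, within the pads' length; the fingertips stand 17 mm ahead of it and the grasp point (between the pads) lies 2 mm behind it (env.tips_ahead is the distance from the TCP to the fingertips, in m); z points along the fingers, y is the direction in which the jaws open and shut (so a half turn about z gives the same grasp; the last joint's range is limited). The gripper opens to 92 mm and grips with 3 to 60 N. Pads are 19 mm wide; open, the fingers measure 130 mm over their backs; the gripper's body (75 mm by 190 mm) begins 47 mm behind the grasp point.
Start: joints at [0.984, 0.342, 1.524, -0, 1.275, -0.146], TCP at [0.224, 0.475, 0.223] pointing down, gripper open.
Joint ranges: [-2.53, 2.53], [-0.77, 2.02], [0.04, 2.7], [-1, 4.14], [0.28, 2.66], [-3.11, 3.11]. Speed limits (rad/s): [2.57, 2.57, 3.14, 3.14, 3.14, 3.14].

INTERFACE

Orientations are given as a unit quaternion [w, x, y, z].
In Python, from station import env gives the robot as it stands.
- The arm moves only by the tool play_rows, never from a script. Its arguments are lists of equal length, an entry for each row: "travel": the shift along the tool's x, y, z in mm, a list of three; "rotation": the turn, a rotation vector about the tool's x, y, z in rad, a list of three; "hand": the opening, from -1 (shut) to 1 (fully open). In form: {"travel": [[tx, ty, tz], ...], "rotation": [[wx, wy, wz], ...], "hand": [hand, ...]}. A call has 1 to 10 rows; each row shifts and turns the commanded pose from where the row before left it, along the tool's axes as they then stand; what a row does not reach is not made up. A row lasts 1/8 s, in which the tool goes at most 62.5 mm and 10.7 degrees, less where a joint would pass 70% of its speed; a pose out of reach is approached as far as the arm can. A call is refused whole if a number of a shift passes 62.5 or a number of a turn 0.188, either way. A call with a gripper value outside its range is refused whole. The fingers move at their own pace and stop on an object; "force" is the grip in N (left out, the last holds). Time passes only in rows, so rows that do not move let the fingers close. It gives the time, the measured TCP pose, the force and the opening at its end, in the units of the state.
- env.get_state(): the state, without advancing time (a new reading comes with each control period).
- env.capture(name): name is "scene" or "top" or "wrist"; returns a dict with "img" (384x512x3 uint8, blue, green, red), "K" (3x3 intrinsics, pixels), "camera_from_world" (4x4, takes a point from world to camera coordinates). Camera axes: x right, y down, z forward; pixel columns grow to the right and rows downward; lengths in m; the calibration is good to about 2 mm. The wrist camera is an equidistant fisheye: a pixel r from the principal point sees the ray r / f radians off the axis. A picture is of the moment at which its call begins. There is no depth.
- env.job_done(): hands the job in, once; it reports no verdict.
The state is a dict: "time": time; "joint_positions": joint angles; "qd": joint speeds; "joint_torque": joint torques, N m; "eef_pos": TCP position; "eef_rot": TCP orientation; "force": force on the tool from outside, world axes, zero at the start; "torque": the same for the moment, N m; "gripper_width": finger opening in m.
Only numpy, scipy, OpenCV 4.12 (cv2) and the standard library are available. Lean on these libraries where they do the work, as an engineer would, in place of code of your own. Each camera call takes 0.05 s, during which the arm holds its last target. There are 200 camera calls.

## Working session

There is one attempt and no reset: what is moved stays moved. The work goes in short steps, Python scripts to look and compute and a tool call to move; the robot and the scene stay as the last step left them, time stands still between calls to the robot, and variables do not carry over. Pictures are saved under pics/ and viewed, about 8 in all and at most 12, crops included, and the job is handed in when it is done.

Besides the shell and the picture viewer there is one more tool, called after "Call:" as name(argument=value, ...) on one line, values as JSON. play_rows: Moves the arm, as the interface text tells. Its arguments: {"type":"object","properties":{"travel":{"type":"array"},"rotation":{"type":"array"},"hand":{"type":"array"},"force":{"type":"number"}},"required":["travel","rotation","hand"]}

```bash
mkdir -p pics; python3 - <<'E'
from station import env
import cv2,numpy as np
for n in ("scene","top"):
    c=env.capture(n); cv2.imwrite(f"pics/{n}0.png",c["img"]); np.savez(f"{n}0.npz",**c)
    print(n,c["K"].tolist(),np.round(c["camera_from_world"],3).tolist())
a=cv2.imread("pics/scene0.png");b=cv2.imread("pics/top0.png")
print(env.get_state())
E
```

```text
scene [[412.2997318125917, 0.0, 258.84536149575257], [0.0, 412.2997318125917, 197.8328539546521], [0.0, 0.0, 1.0]] [[0.59, 0.808, -0.003, -0.396], [0.575, -0.422, -0.701, -0.256], [-0.567, 0.412, -0.714, 1.314], [0.0, 0.0, 0.0, 1.0]]
top [[363.0301571118785, 0.0, 256.3147167715166], [0.0, 363.0301571118785, 187.86120612940368], [0.0, 0.0, 1.0]] [[-0.02, -1.0, -0.003, 0.116], [-0.988, 0.02, -0.154, 0.564], [0.154, -0.0, -0.988, 1.076], [0.0, 0.0, 0.0, 1.0]]
{'time': 0.1, 'joint_positions': array([ 9.84003355e-01,  3.42624006e-01,  1.52491773e+00, -3.01309339e-05,
        1.27542206e+00, -1.46035593e-01]), 'qd': array([ 0.00069153, -0.00281607, -0.00206343,  0.00314982, -0.00079344,
       -0.00015214]), 'joint_torque': array([ 1.71514497e-03, -4.32003629e+01, -2.44694871e+01,  7.17452145e-02,
        5.26009442e-02, -8.89342505e-05]), 'eef_pos': array([0.22377345, 0.47450729, 0.22273086]), 'eef_rot': array([-2.32166104e-04,  2.18594829e-01,  9.75815470e-01, -6.45224108e-04]), 'force': array([ 1.17034304, -0.94828125, -0.55269264]), 'torque': array([ 0.00696552, -0.04183013,  0.03131939]), 'gripper_width': 0.09168393684217427}
```

View pics/top0.png

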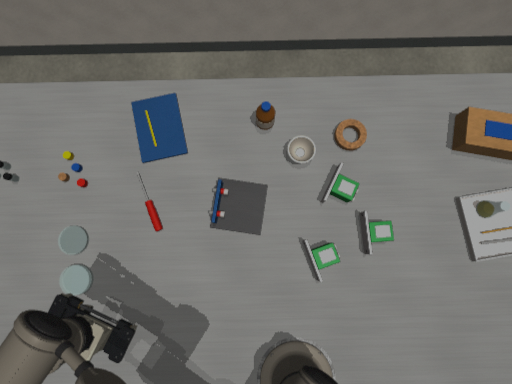

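View pics/scene0.png

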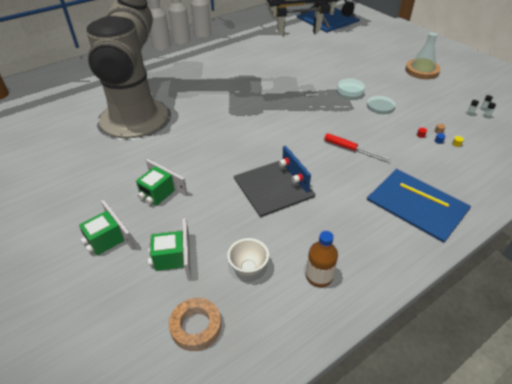

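Top view: three look-alikes, at (345,187), (381,232) and (326,256). The base is near (297,375), so the one at (345,187) looks farthest. The bracket is at about (237,205) with its plate on the left (+y side). The scene view agrees. Next I'll crop and enlarge.

```bash
cat > h.py <<'E'
import numpy as np,cv2
def ray(c,uv,z):
    K,T=c["K"],c["camera_from_world"]; R=T[:3,:3]; o=-R.T@T[:3,3]
    d=R.T@np.linalg.inv(K)@np.array([uv[0],uv[1],1.]); return o+d*(z-o[2])/d[2]
def proj(c,p):
    T=c["camera_from_world"]; q=c["K"]@(T[:3,:3]@np.array(p)+T[:3,3]); return q[:2]/q[2]
E
python3 - <<'E'
from h import *
c=np.load("top0.npz"); s=np.load("scene0.npz")
for uv in [(345,187),(381,232),(326,256)]:
    p=ray(c,uv,.06); print(uv,p.round(3),np.hypot(*p[:2]).round(3))
def crop(im,x,y,w,h,k): return cv2.resize(im[y:y+h,x:x+w],None,fx=k,fy=k,interpolation=cv2.INTER_CUBIC)
t=c["img"];g=s["img"]
a=np.hstack([crop(t,315,155,50,56,8)[:, :400],crop(t,202,168,50,56,8)])
cv2.imwrite("pics/c1.png",crop(t,200,155,80,60,1)) if 0 else None
A=crop(t,315,158,50,50,8); B=crop(t,203,171,66,66,6)
B=cv2.copyMakeBorder(B,0,4,0,4,0); A=A[:400]
cv2.imwrite("pics/c1.png",np.hstack([A,B]))
E
```

```text
(345, 187) [ 0.561 -0.164  0.06 ] 0.584
(381, 232) [ 0.423 -0.264  0.06 ] 0.498
(326, 256) [ 0.356 -0.096  0.06 ] 0.369
```

View pics/c1.png

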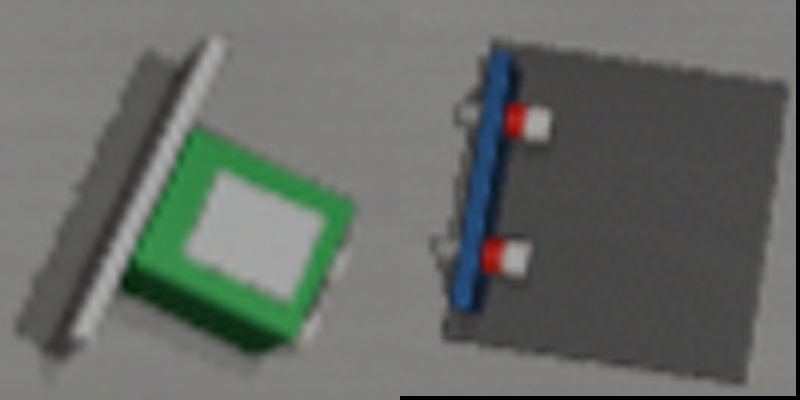

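```bash
python3 - <<'E'
from h import *
c=np.load("top0.npz"); s=np.load("scene0.npz")
def P(pts,k,ox,oy,z): return np.array([ray(c,((x+.5)/k-.5+ox,(y+.5)/k-.5+oy),z)[:2] for x,y in pts])
f=P([(95,40),(390,85),(345,382),(45,338)],6,203,171,.012)
print("foot",f.round(4).tolist(),[np.linalg.norm(f[i]-f[i-1]).round(4) for i in range(4)])
# world: image left=+y. bracket +y = from right edge to left edge
yd=(f[0]+f[3]-f[1]-f[2]); yd/=np.linalg.norm(yd); xd=np.array([yd[1],-yd[0]])
# second estimate of yaw from x edges
xe=(f[0]+f[1]-f[2]-f[3]); xe/=np.linalg.norm(xe)
print("yaw y",np.arctan2(-yd[0],yd[1]),"yaw x",np.arctan2(xe[1],xe[0]))
yaw=(np.arctan2(-yd[0],yd[1])+np.arctan2(xe[1],xe[0]))/2
yd=np.array([-np.sin(yaw),np.cos(yaw)]);xd=np.array([np.cos(yaw),np.sin(yaw)])
b=f.mean(0)-yd*.005; print("bracket",b,yaw)
# blue mask top
def fit(m): 
    cs,_=cv2.findContours(m,cv2.RETR_EXTERNAL,cv2.CHAIN_APPROX_NONE); return max(cs,key=cv2.contourArea)
hsv=cv2.cvtColor(c["img"],cv2.COLOR_BGR2HSV)
roi=np.zeros(hsv.shape[:2],np.uint8); roi[172:230,200:228]=255
m=cv2.inRange(hsv,(95,120,40),(125,255,255))&roi
print("blue rect",cv2.minAreaRect(fit(m)))
for x in(-.065,.065):print("exp top end front",proj(c,[*(b+xd*x+yd*.065),.072]))
t=P([(500,50),(465,308)],6,203,171,.072); e=t[0]-t[1]
print("plate ends in bracket",[( (q-b)@xd,(q-b)@yd) for q in t],"yaw",np.arctan2(e[1],e[0]))
# unit
h=P([(195,125),(355,203),(300,340),(130,265)],8,315,158,.06)
l=P([(218,168),(328,215),(293,303),(182,255)],8,315,158,.06)
g=P([(218,40),(82,335)],8,315,158,.06)
ge=g[0]-g[1]
print("housing",h.mean(0),[np.linalg.norm(h[i]-h[i-1]).round(4) for i in range(4)],"label",l.mean(0),"flange",g.mean(0),np.linalg.norm(ge),"yaw",np.arctan2(ge[1],ge[0]))
for q in (h,l):
    xe=q[0]+q[1]-q[2]-q[3]; ye=q[0]+q[3]-q[1]-q[2]; print(np.arctan2(xe[1],xe[0]),np.arctan2(-ye[0],ye[1]))
E
```

```text
foot [[0.6075, 0.2254], [0.5801, 0.0693], [0.4246, 0.0964], [0.4504, 0.252]] [np.float64(0.1594), np.float64(0.1585), np.float64(0.1579), np.float64(0.1577)]
yaw y -0.16881684242088385 yaw x -0.17002689091973167
bracket [0.51479557 0.15583032] -0.16942186667030776
blue rect ((216.71478271484375, 200.94967651367188), (4.750132083892822, 42.751190185546875), 10.007980346679688)
exp top end front [214.60122772 221.97791632]
exp top end front [221.78413504 179.27338935]
plate ends in bracket [(np.float64(0.0948818350164523), np.float64(-0.12619184750633697)), (np.float64(-0.0358758615344019), np.float64(-0.1268332233009368))] yaw -0.16451683493743277
housing [ 0.56163856 -0.16479033] [np.float64(0.0602), np.float64(0.067), np.float64(0.0573), np.float64(0.0694)] label [ 0.56071433 -0.16864392] flange [ 0.58029617 -0.12989746] 0.1267772619157948 yaw -0.47237450985873963
-0.4549392311429801 -0.46606200964632505
-0.4329001264621405 -0.4367769578293356
```

Measurements hold up: the foot plate comes out 158–159 mm square and the flange 127 mm. The unit is at (0.562, -0.165), yaw about -0.455. The bracket is at (0.515, 0.156), yaw -0.169. I'll turn the tool first so that the jaw axis lines up with the unit's x.

Call:
play_rows(travel=[[0,0,0],[0,0,0],[0,0,0],[0,0,0],[0,0,0],[0,0,0],[0,0,0],[0,0,0],[0,0,0],[0,0,0]], rotation=[[0,0,0.16],[0,0,0.16],[0,0,0.16],[0,0,0.16],[0,0,0.16],[0,0,0.16],[0,0,0.16],[0,0,0.16],[0,0,0.16],[0,0,0.145]], hand=[1,1,1,1,1,1,1,1,1,1], force=40)

```text
time: 1.35
eef_pos: [0.2238, 0.4746, 0.2229]
eef_rot: [0.0, 0.85, 0.527, -0.0]
force: [-0.1, -1.3, -0.4]
gripper_width: 0.0916
```

```bash
cat > go.py <<'E'
import sys,numpy as np
from scipy.spatial.transform import Rotation as R
from station import env
def go(x,y,z,yaw):
    "remaining shift (mm, tool axes) and turn to a tool-down pose, tool y at world angle yaw"
    s=env.get_state(); q=s["eef_rot"]; A=R.from_quat([*q[1:],q[0]])
    d=A.inv().apply(np.array([x,y,z])-s["eef_pos"])*1000
    Y=np.array([np.cos(yaw),np.sin(yaw),0]); Z=np.array([0,0,-1.]); X=np.cross(Y,Z)
    r=(A.inv()*R.from_matrix(np.c_[X,Y,Z])).as_rotvec()
    print("t",s["time"],"pos",s["eef_pos"].round(4),"w",s["gripper_width"].round(4),"F",s["force"].round(1),"shift",d.round(1),"turn",r.round(3),"q",s["joint_positions"].round(2))
if __name__=="__main__": go(*map(float,sys.argv[1:]))
E
python3 go.py .562 -.165 .2 -.455
```

```text
Traceback (most recent call last):
  File "go.py", line 11, in <module>
    if __name__=="__main__": go(*map(float,sys.argv[1:]))
                             ~~^^^^^^^^^^^^^^^^^^^^^^^^^^
  File "go.py", line 10, in go
    print("t",s["time"],"pos",s["eef_pos"].round(4),"w",s["gripper_width"].round(4),"F",s["force"].round(1),"shift",d.round(1),"turn",r.round(3),"q",s["joint_positions"].round(2))
                                                        ^^^^^^^^^^^^^^^^^^^^^^^^
AttributeError: 'float' object has no attribute 'round'
```

```bash
sed -i 's/s\["gripper_width"\].round(4)/round(float(s["gripper_width"]),4)/' go.py; python3 go.py .562 -.165 .2 -.455
```

```text
t 1.35 pos [0.2238 0.4746 0.2229] w 0.0916 F [-0.1 -1.3 -0.4] shift [-423.   587.    23.2] turn [-0.     0.001 -0.005] q [0.98 0.34 1.52 0.   1.28 1.44]
```

Call:
play_rows(travel=[[-30,42,1],[-30,42,1],[-30,42,1],[-30,42,1],[-30,42,1],[-30,42,1],[-30,42,1],[-30,42,1],[-30,42,1],[-30,42,1]], rotation=[[0,0,0],[0,0,0],[0,0,0],[0,0,0],[0,0,0],[0,0,0],[0,0,0],[0,0,0],[0,0,0],[0,0,0]], hand=[1,1,1,1,1,1,1,1,1,1])

```text
time: 2.6
eef_pos: [0.4698, 0.0192, 0.2131]
eef_rot: [-0.0, 0.848, 0.529, -0.0]
force: [0.2, 0.7, 0.3]
gripper_width: 0.092
```

```bash
python3 go.py .562 -.165 .2 -.455
```

```text
t 2.6 pos [0.4698 0.0192 0.2131] w 0.092 F [0.2 0.7 0.3] shift [-124.9  163.8   13. ] turn [-0. -0. -0.] q [-0.12  0.25  1.68  0.    1.21  0.33]
```

Call:
play_rows(travel=[[-31,41,3],[-31,41,3],[-31,41,3],[-31,41,3],[0,0,0]], rotation=[[0,0,0],[0,0,0],[0,0,0],[0,0,0],[0,0,0]], hand=[1,1,1,1,1])

```text
time: 3.22
eef_pos: [0.5626, -0.1657, 0.1998]
eef_rot: [-0.0, 0.849, 0.528, -0.001]
force: [-1.0, 0.7, 0.1]
gripper_width: 0.0918
```

```bash
python3 - <<'E'
from station import env
import numpy as np,cv2
c=env.capture("wrist"); np.savez("w1.npz",**c); cv2.imwrite("pics/w1.png",c["img"]); print(c["K"].round(1).tolist(),c["camera_from_world"].round(3).tolist())
from go import go; go(.562,-.165,.03,-.455)
E
```

```text
[[297.3, 0.0, 255.7], [0.0, 297.3, 187.5], [0.0, 0.0, 1.0]] [[0.897, -0.443, -0.001, -0.578], [-0.427, -0.865, 0.264, 0.071], [-0.118, -0.236, -0.965, 0.395], [0.0, 0.0, 0.0, 1.0]]
t 3.275 pos [ 0.562  -0.1638  0.2001] w 0.092 F [0.7 0.  0. ] shift [ -1.1   0.9 170.1] turn [-0.002 -0.    -0.002] q [-0.41  0.47  1.39  0.    1.29  0.04]
```

View pics/w1.png

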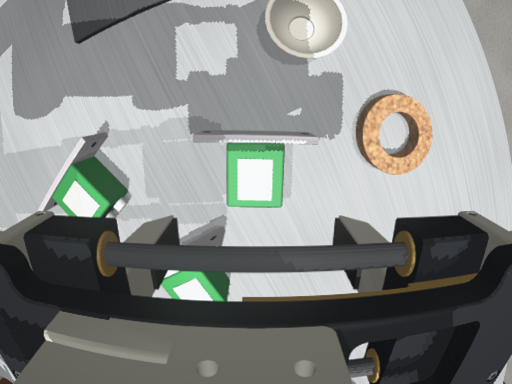

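The unit is centred at (256,175), square in the jaws, with its flange on the far side at rows 133–143. I'll check its position with fisheye rays.

```bash
cat >> h.py <<'E'
def wray(c,uv,z):
    K,T=c["K"],c["camera_from_world"]; R=T[:3,:3]; o=-R.T@T[:3,3]
    v=np.array([(uv[0]-K[0,2])/K[0,0],(uv[1]-K[1,2])/K[1,1]]); r=np.linalg.norm(v)+1e-12
    d=R.T@np.array([*(v/r*np.sin(r)),np.cos(r)]); return o+d*(z-o[2])/d[2]
def green(c,roi,z):
    x0,y0,x1,y1=roi; hsv=cv2.cvtColor(c["img"],cv2.COLOR_BGR2HSV)
    m=np.zeros(hsv.shape[:2],np.uint8); m[y0:y1,x0:x1]=cv2.inRange(hsv,(50,120,40),(75,255,255))[y0:y1,x0:x1]
    cs,_=cv2.findContours(m,cv2.RETR_EXTERNAL,cv2.CHAIN_APPROX_NONE); k=max(cs,key=cv2.contourArea)
    P=np.array([wray(c,p[0],z)[:2] for p in k],np.float32); return cv2.minAreaRect(P),P
E
python3 - <<'E'
from h import *
c=np.load("w1.npz"); (ct,sz,a),P=green(c,(215,135,300,215),.06); print(ct,sz,np.radians(a),np.radians(a)-np.pi/2)
l=[wray(c,p,.06)[:2] for p in((193,132),(318,136))]; e=l[1]-l[0]; print("flange back/top edge",l,np.linalg.norm(e),np.arctan2(e[1],e[0]),np.mean(l,0))
E
```

```text
(0.563056230545044, -0.1631833165884018) (0.06633198261260986, 0.05656158924102783) 1.0904010148755445 -0.48039531191935203
flange back/top edge [array([ 0.52632411, -0.09387467]), array([ 0.63951179, -0.15434485])] 0.12832806651430476 -0.49066845702061507 [ 0.58291795 -0.12410976]
```

```bash
python3 go.py .5627 -.163 .03 -.48
```

```text
t 3.275 pos [ 0.562  -0.1638  0.2001] w 0.092 F [0.7 0.  0. ] shift [  1.    0.7 170.1] turn [-0.002 -0.     0.023] q [-0.41  0.47  1.39  0.    1.29  0.04]
```

Call:
play_rows(travel=[[1,1,20],[0,0,30],[0,0,30],[0,0,30],[0,0,30],[0,0,20],[0,0,10],[0,0,0]], rotation=[[0,0,0.023],[0,0,0],[0,0,0],[0,0,0],[0,0,0],[0,0,0],[0,0,0],[0,0,0]], hand=[1,1,1,1,1,1,1,1])

```text
time: 4.28
eef_pos: [0.5632, -0.1614, 0.0312]
eef_rot: [-0.0, 0.854, 0.52, -0.0]
force: [0.2, -0.7, -0.7]
gripper_width: 0.0918
```

Call:
play_rows(travel=[[0,0,0],[0,0,0],[0,0,0],[0,0,0],[0,0,0],[0,0,0]], rotation=[[0,0,0],[0,0,0],[0,0,0],[0,0,0],[0,0,0],[0,0,0]], hand=[-1,-1,-1,-1,-1,-1], force=40)

```text
time: 5.03
eef_pos: [0.5635, -0.1622, 0.0316]
eef_rot: [-0.0, 0.854, 0.52, 0.0]
force: [-1.6, 1.3, 6.0]
gripper_width: 0.0596
```

Call:
play_rows(travel=[[0,0,-20],[0,0,-30],[0,0,-30],[0,0,-10],[0,0,0]], rotation=[[0,0,0],[0,0,0],[0,0,0],[0,0,0],[0,0,0]], hand=[-1,-1,-1,-1,-1])

```text
time: 5.65
eef_pos: [0.5635, -0.1622, 0.1208]
eef_rot: [-0.0, 0.854, 0.52, -0.0]
force: [-0.5, 0.5, -4.1]
gripper_width: 0.0598
```

```bash
python3 - <<'E'
from station import env
import numpy as np,cv2
c=env.capture("wrist"); np.savez("w2.npz",**c); cv2.imwrite("pics/w2.png",c["img"])
from go import go
y=-.1694; b=np.array([.5148,.1558]); p=b-.04*np.array([-np.sin(y),np.cos(y)]); print(p); go(*p,.12,y)
E
```

```text
[0.50805636 0.11637256]
t 5.7 pos [ 0.563  -0.1619  0.12  ] w 0.0597 F [ 0.1  0.6 -5.6] shift [ 221.8 -176.8    0.4] turn [-0.002 -0.    -0.309] q [-0.41  0.55  1.49  0.    1.1   0.07]
```

View pics/w2.png

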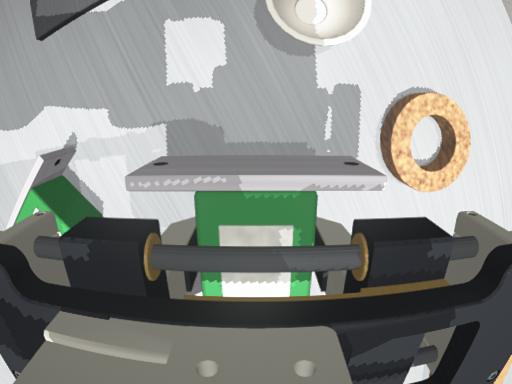

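The unit is held square, jaws at 59.7 mm. The flange's top strip spans (127,178)–(385,190), with its outer face above it and the housing below. I'll measure the unit's offset in the tool frame.

```bash
python3 - <<'E'
from h import *
from station import env
c=np.load("w2.npz"); s=env.get_state(); p=s["eef_pos"]; z=.12-.0016+.03
im=c["img"].astype(int)
for x in (160,200,256,310,350): print(x,im[150:196,x].sum(1).tolist()) if x==256 else None
hsv=cv2.cvtColor(c["img"],cv2.COLOR_BGR2HSV)
yaw=-.48; X=np.array([np.cos(yaw),np.sin(yaw)]);Y=np.array([-X[1],X[0]])
for n,uv in dict(outL=(128,178),outR=(385,178),inL=(127,190),inR=(386,189),inm=(256,190),outm=(256,178),hl=(196,200),hr=(316,200)).items():
    q=wray(c,uv,z)[:2]-p[:2]; print(n,"unitframe x,y mm",(q@X*1000).round(1),(q@Y*1000).round(1))
cv2.imwrite("pics/c2.png",cv2.resize(c["img"][140:215,110:400],None,fx=2.7,fy=2.7,interpolation=cv2.INTER_CUBIC))
E
```

```text
256 [428, 427, 426, 427, 421, 378, 367, 371, 362, 365, 364, 371, 370, 374, 369, 368, 368, 374, 379, 383, 385, 373, 377, 371, 401, 575, 623, 635, 635, 632, 627, 616, 610, 611, 615, 617, 623, 634, 639, 634, 525, 278, 260, 287, 299, 310]
outL unitframe x,y mm -62.4 39.8
outR unitframe x,y mm 64.5 40.1
inL unitframe x,y mm -63.7 33.7
inR unitframe x,y mm 65.7 34.5
inm unitframe x,y mm 0.7 33.9
outm unitframe x,y mm 0.7 39.7
hl unitframe x,y mm -28.0 28.9
hr unitframe x,y mm 29.5 29.0
```

Call:
play_rows(travel=[[0,0,0],[0,0,0]], rotation=[[0,0,-0.15],[0,0,-0.16]], hand=[-1,-1])

```text
time: 5.95
eef_pos: [0.5627, -0.1618, 0.1193]
eef_rot: [-0.001, 0.762, 0.647, -0.001]
force: [1.2, -0.3, -3.8]
gripper_width: 0.0601
```

```bash
python3 go.py .508 .1164 .12 -.1694
```

```text
t 5.95 pos [ 0.5627 -0.1618  0.1193] w 0.0601 F [ 1.2 -0.3 -3.8] shift [ 2.657e+02 -9.910e+01 -1.000e-01] turn [-0.003 -0.001  0.007] q [-0.41  0.55  1.49  0.    1.1  -0.25]
```

Call:
play_rows(travel=[[20,-7,0],[34,-13,0],[38,-14,0],[38,-14,0],[38,-14,0],[38,-14,0],[35,-13,0],[20,-8,0],[5,-2,0],[0,0,0]], rotation=[[0,0,0.007],[0,0,0],[0,0,0],[0,0,0],[0,0,0],[0,0,0],[0,0,0],[0,0,0],[0,0,0],[0,0,0]], hand=[-1,-1,-1,-1,-1,-1,-1,-1,-1,-1])

```text
time: 7.2
eef_pos: [0.5119, 0.1167, 0.1205]
eef_rot: [-0.0, 0.766, 0.643, -0.001]
force: [-0.5, -0.4, -4.5]
gripper_width: 0.0596
```

```bash
python3 - <<'E'
from station import env
import numpy as np,cv2
for n in("wrist",):
    c=env.capture(n); np.savez("w3.npz",**c); cv2.imwrite("pics/w3.png",c["img"])
from go import go; go(.508,.1164,.12,-.1694)
E
```

```text
t 7.25 pos [0.5122 0.1163 0.1207] w 0.0596 F [ 0.2  0.8 -3.5] shift [-0.6 -4.1  0.7] turn [-0.001  0.001 -0.006] q [ 0.08  0.45  1.67 -0.    1.03  0.25]
```

View pics/w3.png

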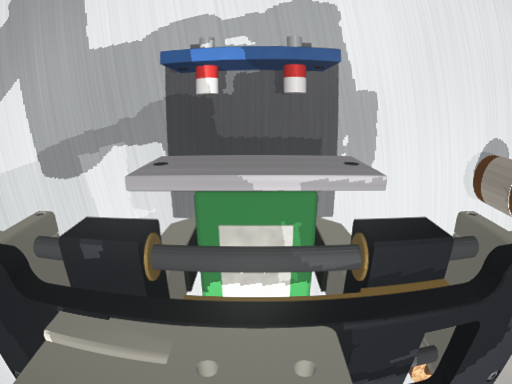

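Unit is over the foot. The plate's blue strip runs (161,58)–(340,52); the plunger tips are at about (207,93) and (294,92).

```bash
python3 - <<'E'
from h import *
from station import env
c=np.load("w3.npz"); p=env.get_state()["eef_pos"]
hsv=cv2.cvtColor(c["img"],cv2.COLOR_BGR2HSV)
y=-.1694; X=np.array([np.cos(y),np.sin(y)]);Y=np.array([-X[1],X[0]]); b=np.array([.5148,.1558])
m=cv2.inRange(hsv,(95,120,30),(125,255,255)); m[90:]=0
k=max(cv2.findContours(m,0,1)[0],key=cv2.contourArea)
fr=lambda q:((q-b)@X*1000,(q-b)@Y*1000)
P=np.array([wray(c,q[0],.072)[:2] for q in k],np.float32)
r=cv2.minAreaRect(P); print("plate",fr(np.array(r[0])),r[1],r[2],"ext x",fr(P)[0].min(),fr(P)[0].max(),"ybin",[ (round(float(np.median(fr(P)[1][abs(fr(P)[0]-x)<4].max())),1),) for x in(-50,0,50)])
m=cv2.inRange(hsv,(0,150,80),(8,255,255))|cv2.inRange(hsv,(172,150,80),(180,255,255)); m[100:]=0
for k in cv2.findContours(m,0,1)[0]:
    if cv2.contourArea(k)>50: x0,y0,w,h=cv2.boundingRect(k); print("red",(x0,y0,w,h),fr(wray(c,(x0+w/2-.5,y0+h/2),.050)[:2]))
print("tcp",fr(p[:2]))
for n,uv in dict(tipL=(207,93),tipR=(294,92),plunL=(207,80),fl=(127,176),fr=(386,176)).items():
    print(n,fr(wray(c,uv,.046 if 'tip' in n or 'pl' in n else p[2]+.0284)[:2]))
E
```

```text
plate (np.float64(-0.0518782467856329), np.float64(69.04154470092371)) (0.01679745875298977, 0.12812013924121857) 80.5443344116211 ext x -64.13195707654275 63.976239807418885 ybin [(77.0,), (76.5,), (77.1,)]
red (196, 65, 22, 13) (np.float64(-33.5006777860923), np.float64(62.35546773327634))
red (284, 64, 22, 13) (np.float64(34.42368915532584), np.float64(62.49493492800282))
tcp (np.float64(4.0702754111035855), np.float64(-39.391526124151014))
tipL (np.float64(-33.93169832085268), np.float64(45.4959453518376))
tipR (np.float64(34.518377153684945), np.float64(45.70100834543179))
plunL (np.float64(-33.81198195647461), np.float64(55.9606861536622))
fl (np.float64(-58.5938527917423), np.float64(2.4331182014421455))
fr (np.float64(68.1840869095226), np.float64(1.870988403033345))
```

Call:
play_rows(travel=[[0,-4.5,10],[0,0,25],[0,0,25],[0,0,12],[0,0,4],[0,0,0]], rotation=[[0,0,-0.006],[0,0,0],[0,0,0],[0,0,0],[0,0,0],[0,0,0]], hand=[-1,-1,-1,-1,-1,-1])

```text
time: 8.0
eef_pos: [0.5082, 0.1176, 0.0456]
eef_rot: [0.0, 0.764, 0.645, 0.0]
force: [-0.3, 0.5, -3.4]
gripper_width: 0.0597
```

```bash
python3 - <<'E'
from go import *
y=-.1694; b=np.array([.5148,.1558]); p=b+.0105*np.array([-np.sin(y),np.cos(y)]); go(*p,.0437,y)
E
```

```text
t 8.0 pos [0.5082 0.1176 0.0456] w 0.0597 F [-0.3  0.5 -3.4] shift [49.3  0.1  1.9] turn [ 0.001 -0.     0.   ] q [0.08 0.55 1.75 0.   0.84 0.25]
```

Call:
play_rows(travel=[[0,0,1],[8,0,0.5],[10,0,0],[8,0,0],[6,0,0],[3,0,0],[0,0,0]], rotation=[[0,0,0],[0,0,0],[0,0,0],[0,0,0],[0,0,0],[0,0,0],[0,0,0]], hand=[-1,-1,-1,-1,-1,-1,-1])

```text
time: 8.88
eef_pos: [0.5137, 0.1524, 0.0438]
eef_rot: [-0.0, 0.764, 0.645, 0.0]
force: [-0.1, -0.1, -4.2]
gripper_width: 0.0599
```

```bash
python3 - <<'E'
from go import *
import cv2
y=-.1694; b=np.array([.5148,.1558]); p=b+.0105*np.array([-np.sin(y),np.cos(y)]); go(*p,.0437,y)
c=env.capture("wrist"); np.savez("w4.npz",**c)
cv2.imwrite("pics/w4.png",cv2.resize(c["img"][60:210,110:400],None,fx=2.7,fy=2.7,interpolation=cv2.INTER_CUBIC))
E
```

```text
t 8.875 pos [0.5137 0.1524 0.0438] w 0.0599 F [-0.1 -0.1 -4.2] shift [14.   0.5  0.1] turn [-0.    -0.     0.001] q [0.15 0.57 1.71 0.   0.86 0.31]
```

View pics/w4.png

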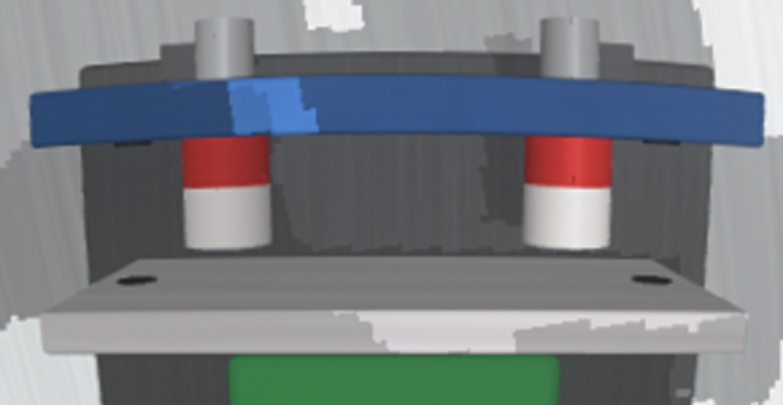

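Centred to under 1 mm: the flange spans crop x 43–747, the plate 30–765 and the plungers are at 226 and 568. Flange and plate are parallel. I'll advance gently and watch the force.

Call:
play_rows(travel=[[0,0,0.8],[2,0,0],[2,0,0],[2,0,0],[2,0,0],[2,0,0],[0,0,0],[0,0,0]], rotation=[[0,0,0],[0,0,0],[0,0,0],[0,0,0],[0,0,0],[0,0,0],[0,0,0],[0,0,0]], hand=[-1,-1,-1,-1,-1,-1,-1,-1])

```text
time: 9.93
eef_pos: [0.5159, 0.1617, 0.0436]
eef_rot: [0.001, 0.764, 0.645, 0.0]
force: [-1.1, -4.4, 5.7]
gripper_width: 0.0598
```

```bash
cat > chk.py <<'E'
from go import *
import cv2,sys
y=-.1694; b=np.array([.5148,.1558]); Y=np.array([-np.sin(y),np.cos(y)]); X=np.array([Y[1],-Y[0]])
F=[];t=[]
for i in range(6):
    c=env.capture("wrist"); s=env.get_state(); F.append(s["force"]); t.append(s["torque"])
F=np.mean(F,0); print("push",-(F[:2]@Y).round(2),"side",(F[:2]@X).round(2),"Fz",F[2].round(2),"Mz",np.mean(t,0)[2].round(3),"tcp br",((s["eef_pos"][:2]-b)@X*1e3).round(1),((s["eef_pos"][:2]-b)@Y*1e3).round(1))
p=b+.0105*Y; go(*p,.0437,y)
np.savez("wl.npz",**c)
cv2.imwrite(sys.argv[1],cv2.resize(c["img"][60:210,110:400],None,fx=2.7,fy=2.7,interpolation=cv2.INTER_CUBIC))
E
python3 chk.py pics/w5.png
```

```text
push 4.32 side 0.2 Fz 5.82 Mz 0.147 tcp br 0.1 6.0
t 10.225 pos [0.5159 0.1617 0.0436] w 0.0598 F [-0.8 -4.5  5.5] shift [ 4.5 -0.1 -0.1] turn [0.001 0.    0.001] q [ 0.16  0.58  1.7  -0.    0.86  0.33]
```

Call:
play_rows(travel=[[0,0,-0.7],[1,0,0],[1,0,0],[0,0,0],[0,0,0]], rotation=[[0,0,0],[0,0,0],[0,0,0],[0,0,0],[0,0,0]], hand=[-1,-1,-1,-1,-1])

```text
time: 10.85
eef_pos: [0.5161, 0.1638, 0.0437]
eef_rot: [0.0, 0.764, 0.645, 0.0]
force: [1.7, -5.7, 0.1]
gripper_width: 0.0596
```

```bash
python3 chk.py pics/w6.png
```

```text
push 4.96 side 2.27 Fz 0.44 Mz -0.012 tcp br -0.1 8.1
t 11.15 pos [0.5161 0.1638 0.0437] w 0.06 F [ 2.  -5.5  0.9] shift [ 2.4  0.1 -0. ] turn [0.001 0.    0.   ] q [ 0.17  0.58  1.7  -0.    0.87  0.34]
```

View pics/w6.png

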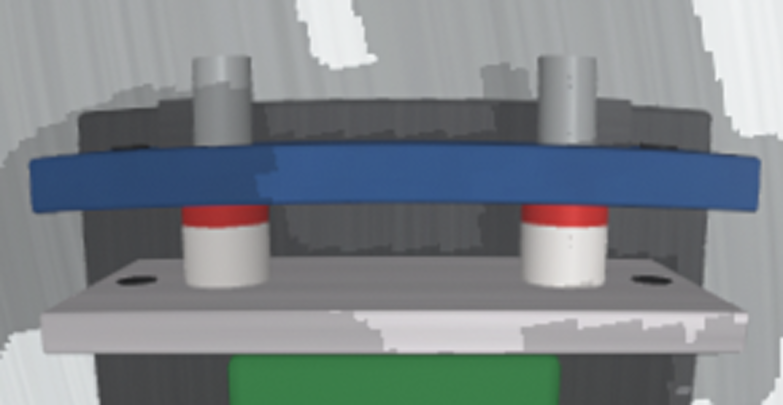

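Both plungers are in equally, with about 4 mm of red still showing on each (crop rows 205–226), so they are about 6 mm in. Another 4 mm to go.

Call:
play_rows(travel=[[1,0,0],[1,0,0],[1,0,0],[1,0,0],[0,0,0],[0,0,0]], rotation=[[0,0,0],[0,0,0],[0,0,0],[0,0,0],[0,0,0],[0,0,0]], hand=[-1,-1,-1,-1,-1,-1])

```text
time: 11.9
eef_pos: [0.5166, 0.1671, 0.0437]
eef_rot: [0.001, 0.764, 0.645, -0.0]
force: [1.1, -7.8, 0.5]
gripper_width: 0.0599
```

```bash
python3 chk.py pics/w7.png
```

```text
push 7.84 side 2.19 Fz 0.88 Mz -0.014 tcp br -0.1 11.5
t 12.2 pos [0.5166 0.1671 0.0437] w 0.0599 F [ 0.4 -8.3  0.9] shift [-1.   0.1 -0. ] turn [0.    0.001 0.   ] q [ 0.17  0.58  1.69 -0.    0.87  0.34]
```

View pics/w7.png

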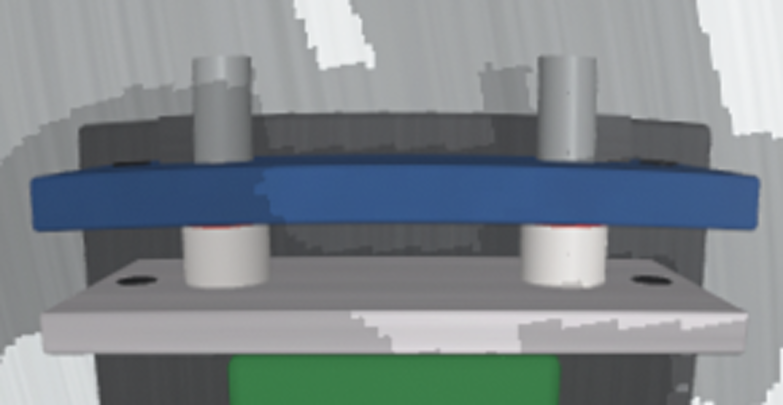

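A hairline of red is left on both plungers, so they are about 9.5 mm in and equal. The force reads 7.8 N. One more small step.

Call:
play_rows(travel=[[0.8,0,0],[0,0,0],[0,0,0],[0,0,0],[0,0,0],[0,0,0],[0,0,0],[0,0,0]], rotation=[[0,0,0],[0,0,0],[0,0,0],[0,0,0],[0,0,0],[0,0,0],[0,0,0],[0,0,0]], hand=[-1,-1,-1,-1,-1,-1,-1,-1])

```text
time: 13.2
eef_pos: [0.5167, 0.1677, 0.0437]
eef_rot: [0.001, 0.764, 0.645, -0.0]
force: [1.1, -9.5, 1.4]
gripper_width: 0.0597
```

```bash
python3 chk.py pics/w8.png; python3 - <<'E'
from h import *
c=np.load("wl.npz"); hsv=cv2.cvtColor(c["img"],cv2.COLOR_BGR2HSV)
m=cv2.inRange(hsv,(0,110,80),(8,255,255))|cv2.inRange(hsv,(172,110,80),(180,255,255)); m[:120]=0;m[175:]=0
print("red px L,R",(m[:,170:220]>0).sum(),(m[:,295:345]>0).sum())
E
cat > fin.py <<'E'
from station import env
print(env.job_done())
E
python3 fin.py
```

```text
push 8.69 side 1.72 Fz 1.15 Mz -0.003 tcp br -0.1 12.1
t 13.5 pos [0.5167 0.1678 0.0437] w 0.0598 F [ 0.4 -8.8  0.5] shift [-1.6  0.1  0. ] turn [0.    0.001 0.   ] q [ 0.17  0.58  1.69 -0.    0.87  0.34]
red px L,R 0 0
the job is handed in; nothing more can be done
None
```

I gripped the green unit farthest from the base, stood it on the bracket foot and pushed it squarely onto both plungers. I handed the job in at 13.5 s, still gripping (40 N set) and pushing.

**Last checks before handing in:**
- **Plungers:** no red was left visible on either one, so both are about 10 mm in. The picture before the last 0.8 mm step showed equal hairlines of red on both.
- **Position:** the flange was centred on the plate to under 1 mm in the picture before contact; the tool still reads 0.1 mm off centre. Yaw error of the tool is about 0.001 rad.
- **Seating:** the unit is resting on the foot. The vertical force went from about -4 N when it was hanging to about +1 N.
- **Moment:** there was practically no twist about the vertical (-0.003 N m), so the two plungers share the load evenly.

**Disagreements:**
- The measured push averaged 8.7 N, which would be about 8.7 mm in rather than the 10 mm seen. Some small friction at the foot or sensor bias is likely, and both figures are inside the 6–14 mm window.
- A side force of about 1.7 N remained.
- The unit pressed on the foot with about 10 N for a moment during the approach. I eased that by raising it 0.7 mm.

I did not take a last picture to check the bottle, cork ring, mortar and screwdriver, but no motion was planned near them.

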